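# Find the tin with the eye-hole punch in it

### The arm

A 7-joint arm with a two-finger parallel gripper is mounted at the origin on the work surface. World frame = base frame: x ahead of the robot, y to its left, z up, the work surface at z = 0. Lengths are in m, angles in rad, forces in N, time in s.
With the tool pointing down it reaches from about 0.425 to 0.925 m from the base axis. Payload 6.8 kg.
Tool frame: the origin (TCP) lies at the very end of the fingers, on their centre line; the grasp point (between the pads) lies 19 mm behind it; z points along the fingers, y is the direction in which the jaws open and shut (so a half turn about z gives the same grasp; the last joint's range is limited). The gripper opens to 85 mm and grips with 20 to 120 N. Pads are 22 mm wide; open, the fingers measure 114 mm over their backs; the gripper's body (76 mm by 85 mm) begins 54 mm behind the grasp point. The pads swing forward as they close: fully open they stand 13 mm farther back than shut.
Start: joints at [-1.412, 0.477, 0.022, 1.555, -0.011, 1.109, -0.083], TCP at [0.178, 0.651, 0.231] pointing down, gripper open.
Joint ranges: [-2.96, 2.96], [-0.34, 2.1], [-1.41, 1.46], [0.24, 2.44], [-1.37, 4.51], [0.17, 1.92], [-2.96, 2.96]. Speed limits (rad/s): [2.39, 2.39, 3.14, 3.14, 3.14, 3.14, 3.14].

### API

Orientations are given as a 3x3 rotation matrix whose columns are the frame's x, y, z axes.
In Python, from workcell import bot gives the robot as it stands.
- The arm moves only by the tool apply_moves, never from a script. Its argument "series" is a list of rows, each a list of 6 numbers: the shift along the tool's x, y, z in units of 40 mm (1.0 is 40 mm), then the turn, a rotation vector about the tool's x, y, z in units of 8 degrees (1.0 is 8 degrees). In form: [[x, y, z, rx, ry, rz], ...]. A call has 1 to 20 rows; each row is the pose to reach, as a shift and turn from the pose commanded when the call began, along the tool's axes at that moment; what a row does not reach only later rows make up. A row lasts 1/10 s, in which the tool goes at most 50 mm and 8.59 degrees, less where a joint would pass 70% of its speed; a pose out of reach is approached as far as the arm can. A call with a gripper value outside its range is refused whole. "claw" is the closure, from 0 (fully open) to 1 (shut), set as the call begins (left out, the last holds). The fingers move at their own pace and stop on an object; "squeeze" is the grip in N (left out, the last holds). Time passes only in rows, so rows that repeat a pose let the fingers close. It gives the time, the measured TCP pose, the force and the opening at its end, in the units of the state.
- bot.state(): the state, without advancing time (a new reading comes with each control period).
- bot.get_image(name): name is "scene" or "top" or "wrist"; returns a dict with "frame" (384x512x3 uint8, red, green, blue), "vfov" (degrees; the focal length in pixels is half the picture's height over the tangent of half this angle, whatever the lens; pixels are square), "cx", "cy" (the principal point, pixels), "origin" and "rotation" of the camera in the world. Camera axes: x right, y down, z forward; pixel columns grow to the right and rows downward; lengths in m; the calibration is good to about 2 mm. A picture is of the moment at which its call begins. There is no depth.
- bot.finish_job(): hands the job in, once; it reports no verdict.
The state is a dict: "time_s": time; "joint_positions": joint angles; "joint_velocities": joint speeds; "effort": joint torques, N m; "ee_pos": TCP position; "ee_rot": TCP orientation; "wrist_force": force on the tool from outside, world axes, zero at the start; "torque": the same for the moment, N m; "width": finger opening in m.
Only numpy, scipy, OpenCV 4.12 (cv2) and the standard library are available. Lean on these libraries where they do the work, as an engineer would, in place of code of your own. Each camera call takes 0.05 s, during which the arm holds its last target.

### The job

The three look-alike steel tins on the mask painter's bench are closed; one holds the heavy steel punch for cutting eye holes, the other two hold only a light wooden plug. Lift tins to feel which one is heavy and stand that one in the shallow wooden tray; any other tin you lift goes back to where it stood. Keep the tins upright and set them down gently, without dropping them.

Things in the scene. Friction and masses are not known exactly. Their poses are not given: they have to be found in the camera images.
- tin_a: one of three look-alike closed tins: plain upright round steel tin, 60 mm in diameter and 92 mm high, with a plain paper band round its lower half and a flat aluminium lid fixed on (not opened here). Origin: centre of its underside; z up along its axis. Any one of the three may be the loaded one: the name says nothing. The loaded tin weighs about 0.6 kg (0.5 to 0.7), the other two about 0.16 kg each (0.13 to 0.19); what is inside may shift by 2 to 3 mm.
- tin_b: one of three look-alike closed tins: plain upright round steel tin, 60 mm in diameter and 92 mm high, with a plain paper band round its lower half and a flat aluminium lid fixed on (not opened here). Origin: centre of its underside; z up along its axis. Any one of the three may be the loaded one: the name says nothing. The loaded tin weighs about 0.6 kg (0.5 to 0.7), the other two about 0.16 kg each (0.13 to 0.19); what is inside may shift by 2 to 3 mm.
- tin_c: one of three look-alike closed tins: plain upright round steel tin, 60 mm in diameter and 92 mm high, with a plain paper band round its lower half and a flat aluminium lid fixed on (not opened here). Origin: centre of its underside; z up along its axis. Any one of the three may be the loaded one: the name says nothing. The loaded tin weighs about 0.6 kg (0.5 to 0.7), the other two about 0.16 kg each (0.13 to 0.19); what is inside may shift by 2 to 3 mm.
- tray: shallow open wooden tray, fixed to the bench, 180 x 180 mm outside and 26 mm high, walls 8 mm thick, floor 8 mm thick, empty. Origin: centre of its underside; x and y along its sides, z up. The tin stands on its inner floor, 8 mm above the bench; the inside is 164 mm square.
There are look-alikes about, which are no part of the job. What is shaped like the tin_b but pink is not meant.

How it is judged:
At the end, for the whole second after the job is handed in: The loaded tin (it bears on the tray with over 3 N) stands on the tray floor, its axis within 56 mm of the tray centre along each side; the other two stand within 40 mm of where they started; all three are upright within 10 degrees and at rest (((x of tin_a in the frame of tray between -0.056 and 0.056 m and y of tin_a in the frame of tray between -0.056 and 0.056 m and z of tin_a in the frame of tray below 0.02 m and contact force between tin_a and tray above 3 N and distance of each of tin_b, tin_c from where it was at the start of the episode below 0.04 m) or (x of tin_b in the frame of tray between -0.056 and 0.056 m and y of tin_b in the frame of tray between -0.056 and 0.056 m and z of tin_b in the frame of tray below 0.02 m and contact force between tin_b and tray above 3 N and distance of each of tin_a, tin_c from where it was at the start of the episode below 0.04 m) or (x of tin_c in the frame of tray between -0.056 and 0.056 m and y of tin_c in the frame of tray between -0.056 and 0.056 m and z of tin_c in the frame of tray below 0.02 m and contact force between tin_c and tray above 3 N and distance of each of tin_a, tin_b from where it was at the start of the episode below 0.04 m)) and angle between each of tin_a, tin_b, tin_c's own z axis and vertical below 0.17 rad and linear speed of each of tin_a, tin_b, tin_c below 0.03 m/s); the robot touches nothing.
It fails at once if a tin is knocked over (tilted by more than 40 degrees) (angle between any of tin_a, tin_b, tin_c's own z axis and vertical above 0.7 rad).
It fails at once if a tin is dropped: out of the fingers it moves faster than 0.6 m/s (a fall of about 20 mm) ((linear speed of tin_a above 0.6 m/s and contact force between the fingers and tin_a below 0.05 N) or (linear speed of tin_b above 0.6 m/s and contact force between the fingers and tin_b below 0.05 N) or (linear speed of tin_c above 0.6 m/s and contact force between the fingers and tin_c below 0.05 N)).
It also fails if it takes over 64 s, if anything falls off the work surface, if the arm or the gripper's body presses on something with over 40 N, if the wrist force passes 120 N, or if a joint passes its speed limit or range.

## Working session

There is one attempt and no reset: what is moved stays moved. The work goes in short steps, Python scripts to look and compute and a tool call to move; the robot and the scene stay as the last step left them, time stands still between calls to the robot, and variables do not carry over. Pictures are saved under pics/ and viewed, and the job is handed in when it is done.

Besides the shell and the picture viewer there is one more tool, called after "Emit:" as name(argument=value, ...), one argument or row to a line, values as JSON. apply_moves: Moves the arm, as the interface text tells. Its arguments: {"type":"object","properties":{"series":{"type":"array","items":{"type":"array","items":{"type":"number"}}},"claw":{"type":"number"},"squeeze":{"type":"number"}},"required":["series"]}

```bash
mkdir -p pics; ls; cat > h.py <<'E'
import numpy as np, cv2
from workcell import bot
def cap(n,f):
    im=bot.get_image(n); cv2.imwrite('pics/'+f+'.png',im['frame'][:,:,::-1]); 
    np.save('pics/'+f+'.npy',im,allow_pickle=True); return im
def load(f): return np.load('pics/'+f+'.npy',allow_pickle=True).item()
def ray(im,u,v):
    f=im['frame'].shape[0]/2/np.tan(np.radians(im['vfov'])/2)
    d=np.array([(u-im['cx'])/f,(v-im['cy'])/f,1.]); d=np.array(im['rotation'])@d
    return np.array(im['origin']),d/np.linalg.norm(d)
def onplane(im,u,v,z):
    o,d=ray(im,u,v); return o+d*(z-o[2])/d[2]
def proj(im,p):
    f=im['frame'].shape[0]/2/np.tan(np.radians(im['vfov'])/2)
    c=np.array(im['rotation']).T@(np.array(p)-np.array(im['origin'])); return c[0]/c[2]*f+im['cx'],c[1]/c[2]*f+im['cy']
def tri(rs):
    A=np.zeros((3,3));b=np.zeros(3)
    for o,d in rs:
        P=np.eye(3)-np.outer(d,d);A+=P;b+=P@o
    p=np.linalg.solve(A,b); return p,[np.linalg.norm((np.eye(3)-np.outer(d,d))@(p-o)) for o,d in rs]
E
python3 - <<'E'
from h import *
for n in ['scene','top','wrist']:
    im=cap(n,n+'0'); print(n,im['vfov'],im['cx'],im['cy'],im['origin'],np.round(im['rotation'],3).tolist())
print(bot.state())
E
```

```text
pics
scene 52.99459181694249 260.86646655057456 193.18053781411547 [1.20046399 0.25789857 0.61289393] [[-0.356, 0.594, -0.722], [0.935, 0.214, -0.284], [-0.014, -0.776, -0.631]]
top 48.38697327738822 249.13430318075163 186.76671833847755 [ 0.30215874 -0.01596623  1.05788841] [[-0.103, -0.974, 0.2], [-0.995, 0.1, -0.022], [0.002, -0.201, -0.98]]
wrist 65.98147655301577 252.78019388504805 193.77769905428852 [0.11227637 0.66760934 0.37353481] [[0.263, 0.929, 0.261], [0.965, -0.253, -0.072], [-0.001, 0.271, -0.963]]
{'time_s': 0.15, 'joint_positions': array([-1.41209603,  0.47763924,  0.02233919,  1.55620951, -0.011478  ,
        1.1093125 , -0.08308139]), 'joint_velocities': array([ 0.00107334, -0.00354406, -0.00088902, -0.00275563,  0.00028362,
       -0.0012156 ,  0.00085285]), 'effort': array([ 2.49879464e-03, -5.96921754e+01,  1.61011375e+00, -2.81490040e+01,
        1.27072682e-02,  6.58943231e-03, -2.15805647e-05]), 'ee_pos': array([0.17784819, 0.65067437, 0.23053573]), 'ee_rot': array([[-9.64633407e-01,  2.63594991e-01, -2.64650850e-04],
       [ 2.63595097e-01,  9.64632375e-01, -1.41589766e-03],
       [-1.17932754e-04, -1.43558285e-03, -9.99998963e-01]]), 'wrist_force': array([-0.10489544,  0.86580111,  0.93069225]), 'torque': array([-0.04139418,  0.00524319,  0.00891599]), 'width': 0.08521329179291211}
```

View pics/scene0.png

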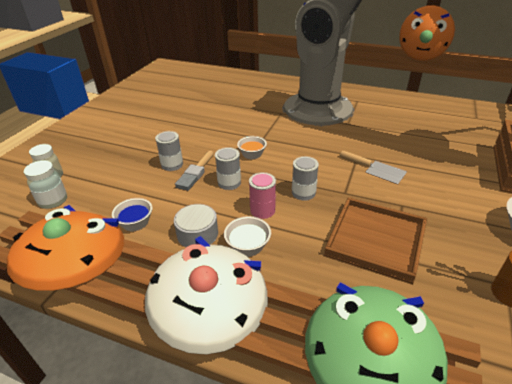

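View pics/top0.png

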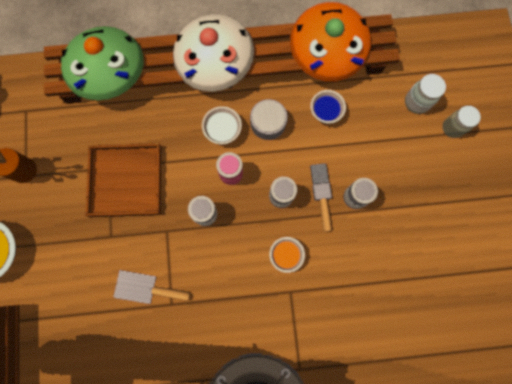

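View pics/wrist0.png

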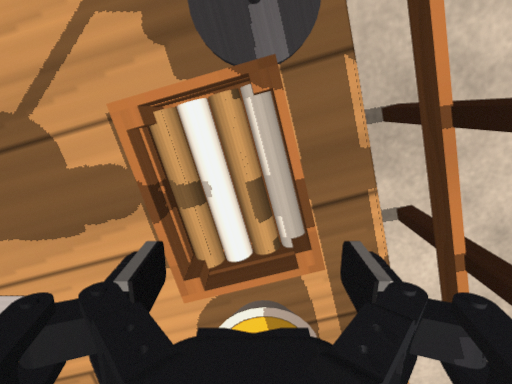

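The scene shows three grey tins at about (168,150), (228,168) and (305,178), a pink decoy at (262,195), and the tray at (377,238). In the top view the same tins are at (362,193), (284,191) and (202,210), and the tray is at (125,180). I'll enlarge both views to segment the lids.

```bash
python3 - <<'E'
from h import *
a=load('top0')['frame'][140:240,80:400,::-1]; b=load('scene0')['frame'][120:230,140:340,::-1]
a=cv2.resize(a,None,fx=2.5,fy=2.5,interpolation=2); b=cv2.resize(b,(600,330),interpolation=2)
o=np.zeros((590,800,3),np.uint8); o[:250,:800]=a; o[255:585,:600]=b
cv2.imwrite('pics/crop0.png',o)
for n,ps in (('top0',[(202,205),(202,220),(284,186),(362,187),(350,200)]),('scene0',[(168,137),(168,150),(228,154),(305,163),(305,178)])):
    h=cv2.cvtColor(load(n)['frame'],cv2.COLOR_RGB2HSV)
    print(n,[h[v,u].tolist() for u,v in ps])
E
```

```text
top0 [[13, 38, 168], [18, 48, 190], [13, 40, 164], [13, 41, 163], [14, 45, 96]]
scene0 [[18, 23, 189], [19, 19, 105], [19, 22, 189], [22, 25, 182], [21, 19, 95]]
```

View pics/crop0.png

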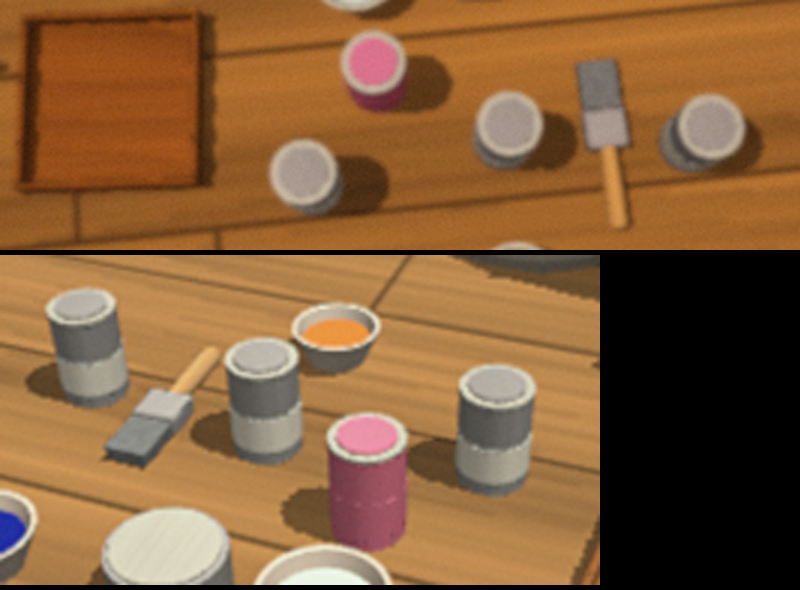

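```bash
cat > det.py <<'E'
from h import *
R={}
for n,ps,T in (('top0',[(202,207),(284,188),(362,190)],130),('scene0',[(305,163),(228,154),(168,137)],140)):
    im=load(n);h=cv2.cvtColor(im['frame'],cv2.COLOR_RGB2HSV)
    m=((h[...,1]<75)&(h[...,2]>T)).astype(np.uint8)
    k,l,s,c=cv2.connectedComponentsWithStats(m,connectivity=4)
    for i,p in enumerate(ps):
        L=l[p[1],p[0]]
        ct=max(cv2.findContours((l==L).astype(np.uint8),0,1)[0],key=len)
        e=cv2.fitEllipse(cv2.convexHull(ct)); print(n,i,s[L],np.round(e[0],1),np.round(e[1],1),round(e[2]))
        R[n,i]=ray(im,*e[0])
for i in range(3):
    p,r=tri([R['top0',i],R['scene0',i]]); print(i,np.round(p,4),np.round(r,4))
# tray corners
im=load('top0');h=cv2.cvtColor(im['frame'],cv2.COLOR_RGB2HSV)
print(h[180,125],h[180,180],h[147,120])
E
python3 det.py
```

```text
top0 0 [189 196  26  26 526] [201.  208.8] [25.7 25.8] 52
top0 1 [270 177  27  26 514] [283.2 189.5] [24.9 26.1] 94
top0 2 [351 179  27  25 512] [363.9 190.6] [24.4 26.2] 114
scene0 0 [293 157  26  14 296] [305.4 163.5] [14.4 25.6] 93
scene0 1 [215 148  25  13 266] [226.7 154. ] [13.6 24.5] 86
scene0 2 [155 131  24  12 216] [166.6 136.9] [11.5 23.1] 82
0 [0.4593 0.0792 0.0874] [0.0019 0.0019]
1 [ 0.4847 -0.1145  0.0875] [0.0013 0.0013]
2 [ 0.463  -0.3001  0.0875] [0.0012 0.0012]
[ 12 211 155] [ 14 188 168] [ 11 205  92]
```

```bash
python3 - <<'E'
from h import *
t=load('top0');s=load('scene0')
T=[(88.8,146),(162,144.8),(162,214.8),(88,214.8)]
P=np.array([onplane(t,*p,0.026) for p in T]);print(P.round(3),P.mean(0),np.linalg.norm(P-np.roll(P,1,0),axis=1))
for p in P: print(np.round(proj(s,p),1))
o=cv2.resize(s['frame'][190:290,310:440,::-1],None,fx=5,fy=5,interpolation=2)
cv2.imwrite('pics/tr.png',o)
E
```

```text
[[0.658 0.351 0.026]
 [0.642 0.168 0.026]
 [0.465 0.179 0.026]
 [0.483 0.357 0.026]] [0.561873   0.26362144 0.026     ] [0.17446131 0.1837502  0.17744217 0.17981489]
[411.8 273.1]
[320.  243.4]
[342.6 193.8]
[420.6 215.9]
```

View pics/tr.png

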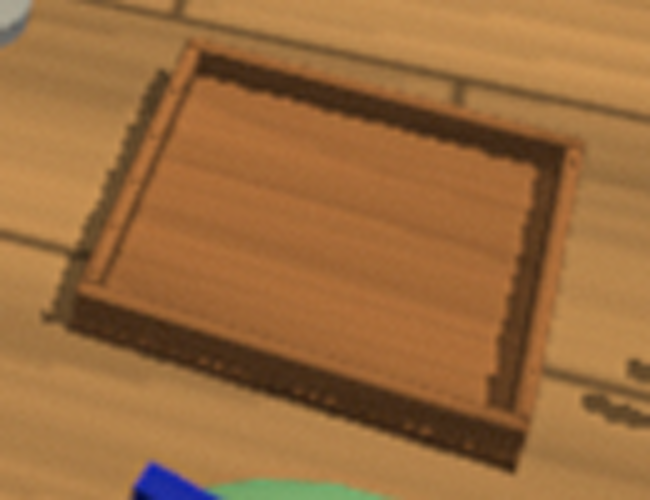

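```bash
python3 - <<'E'
from h import *
t=load('top0');s=load('scene0')
T=[(88.8,146),(162,144.8),(162,214.8),(88,214.8)]
S=[(414,276),(325.6,247.6),(349,198.4),(426,219.6)]
q=[]
for a,b in zip(T,S):
    p,r=tri([ray(t,*a),ray(s,*b)]);q.append(p);print(p.round(4),np.round(r,4))
print(np.mean(q,0))
P=np.array([onplane(s,*p,0.026) for p in S]);print(P.round(3),P.mean(0),np.linalg.norm(P-np.roll(P,1,0),axis=1))
print([bot.state()['ee_rot'].round(3).tolist()])
E
```

```text
[0.6593 0.3543 0.0208] [0.0017 0.0017]
[0.6435 0.1747 0.0177] [0.0057 0.0057]
[0.4653 0.1881 0.0144] [0.0073 0.0073]
[0.4844 0.3658 0.0177] [0.005 0.005]
[0.56310832 0.27073668 0.01764678]
[[0.663 0.355 0.026]
 [0.649 0.181 0.026]
 [0.477 0.196 0.026]
 [0.492 0.369 0.026]] [0.57035997 0.27547672 0.026     ] [0.17193931 0.17451741 0.17329082 0.17356294]
[[[-0.965, 0.264, -0.0], [0.264, 0.965, -0.001], [-0.0, -0.001, -1.0]]]
```

```bash
cat >> h.py <<'E'
def plan(target,yaw=None):
    """target TCP pos; yaw = world angle of tool y axis (tool down). prints row in tool units"""
    s=bot.state(); R=np.array(s['ee_rot']); p=np.array(s['ee_pos'])
    d=R.T@(np.array(target)-p)/0.04
    rv=np.zeros(3)
    from scipy.spatial.transform import Rotation as Ro
    if yaw is None: yaw=np.arctan2(R[1,1],R[0,1])
    y=np.array([np.cos(yaw),np.sin(yaw),0]);z=np.array([0,0,-1.]);G=np.stack([np.cross(y,z),y,z],1)
    rv=np.degrees(Ro.from_matrix(R.T@G).as_rotvec())/8
    print('row',np.round(d,3).tolist(),np.round(rv,3).tolist(),'t',s['time_s'],'pos',p.round(4),'F',np.round(s['wrist_force'],2),'w',round(s['width'],4))
E
python3 -c "
from h import *
plan([0.459,0.079,0.22],1.35)
plan([0.459,0.079,0.22],1.57)"
```

```text
row [-10.547, -11.933, 0.282] [-0.01, 0.001, -0.329] t 0.15 pos [0.1778 0.6507 0.2305] F [-0.1   0.87  0.93] w 0.0852
row [-10.547, -11.933, 0.282] [-0.01, -0.001, -1.905] t 0.15 pos [0.1778 0.6507 0.2305] F [-0.1   0.87  0.93] w 0.0852
```

Emit:
apply_moves(
  series=[
    [-10.5,-11.9,0.3,0,0,-0.3],
    [-10.5,-11.9,0.3,0,0,-0.3],
    [-10.5,-11.9,0.3,0,0,-0.3],
    [-10.5,-11.9,0.3,0,0,-0.3],
    [-10.5,-11.9,0.3,0,0,-0.3],
    [-10.5,-11.9,0.3,0,0,-0.3],
    [-10.5,-11.9,0.3,0,0,-0.3],
    [-10.5,-11.9,0.3,0,0,-0.3],
    [-10.5,-11.9,0.3,0,0,-0.3],
    [-10.5,-11.9,0.3,0,0,-0.3],
    [-10.5,-11.9,0.3,0,0,-0.3],
    [-10.5,-11.9,0.3,0,0,-0.3],
    [-10.5,-11.9,0.3,0,0,-0.3],
    [-10.5,-11.9,0.3,0,0,-0.3],
    [-10.5,-11.9,0.3,0,0,-0.3],
    [-10.5,-11.9,0.3,0,0,-0.3],
  ],
  claw=0,
)

```text
time_s: 1.75
ee_pos: [0.457, 0.0824, 0.2191]
ee_rot: [[-0.975, 0.221, -0.001], [0.221, 0.975, 0.0], [0.001, 0.0, -1.0]]
wrist_force: [-0.0, 0.4, 0.0]
width: 0.0855
```

```bash
python3 -c "
from h import *
cap('wrist','w1')
plan([0.459,0.079,0.039],1.35)"
```

```text
row [-0.071, -0.078, 4.504] [0.001, -0.004, -0.012] t 1.8 pos [0.457  0.0826 0.2192] F [0.61 0.15 0.9 ] w 0.0856
```

View pics/w1.png

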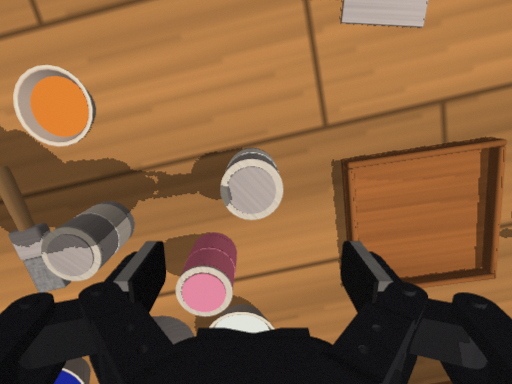

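Wrist view: tin 0's lid is at (252,190), the pink decoy at (206,290), tin 1's lid at (72,256), and the tray is on the right.

```bash
cat > w.py <<'E'
from h import *
import sys
def lid(f,p,T=140,S=75):
    im=load(f);h=cv2.cvtColor(im['frame'],cv2.COLOR_RGB2HSV)
    m=((h[...,1]<S)&(h[...,2]>T)).astype(np.uint8)
    k,l,s,c=cv2.connectedComponentsWithStats(m,connectivity=4);L=l[p[1],p[0]]
    ct=max(cv2.findContours((l==L).astype(np.uint8),0,1)[0],key=len)
    e=cv2.fitEllipse(cv2.convexHull(ct)); print(s[L],np.round(e[0],1),np.round(e[1],1)); return im,e[0]
E
python3 - <<'E'
from w import *
im,c=lid('w1',(252,195)); print(im['origin'],onplane(im,*c,.092),onplane(im,*c,.0875))
im2,c2=lid('w1',(72,256)); print(onplane(im2,*c2,.092))
t=load('top0');s=load('scene0')
print(tri([ray(im,*c),ray(t,201,208.8),ray(s,305.4,163.5)]))
print(tri([ray(im,*c2),ray(t,283.2,189.5),ray(s,226.7,154)]))
T=[(345,160),(504,140),(496,277)]
for p in T: print(onplane(im,*p,.026))
E
```

```text
[ 221  159   62   61 2845] [251.4 188.7] [60.7 62.8]
[0.39081482 0.0962511  0.36229151] [0.45978961 0.0796249  0.092     ] [0.46093795 0.0793481  0.0875    ]
[  13  239   88   42 1922] [ 60.5 257.4] [42.3 92. ]
[ 0.48700124 -0.12420829  0.092     ]
(array([0.46002271, 0.07926951, 0.0879079 ]), [np.float64(0.0007944009332565588), np.float64(0.0020806684384989307), np.float64(0.0019983478472296373)])
(array([ 0.48533865, -0.11614112,  0.09226942]), [np.float64(0.006084178739117623), np.float64(0.0013365183394882952), np.float64(0.005245544238374847)])
[0.46715964 0.18756186 0.026     ]
[0.48420129 0.36515354 0.026     ]
[0.66024091 0.35569348 0.026     ]
```

Emit:
apply_moves(
  series=[
    [-0.08,-0.05,0.8,0,0,0],
    [-0.08,-0.05,1.6,0,0,0],
    [-0.08,-0.05,2.4,0,0,0],
    [-0.08,-0.05,3.1,0,0,0],
    [-0.08,-0.05,3.7,0,0,0],
    [-0.08,-0.05,4.2,0,0,0],
    [-0.08,-0.05,4.5,0,0,0],
    [-0.08,-0.05,4.5,0,0,0],
    [-0.08,-0.05,4.5,0,0,0],
    [-0.08,-0.05,4.5,0,0,0],
  ],
)

```text
time_s: 2.8
ee_pos: [0.461, 0.079, 0.0402]
ee_rot: [[-0.975, 0.223, 0.002], [0.223, 0.975, 0.001], [-0.001, 0.001, -1.0]]
wrist_force: [0.3, -0.2, 0.3]
width: 0.0856
```

Emit:
apply_moves(
  series=[
    [0,0,0,0,0,0],
    [0,0,0,0,0,0],
    [0,0,0,0,0,0],
    [0,0,0,0,0,0],
    [0,0,0,0,0,0],
    [0,0,0,0,0,0],
    [0,0,0,0,0,0],
    [0,0,0,0,0,0],
    [0,0,0,0,0,0],
    [0,0,0,0,0,0],
  ],
  claw=1,
  squeeze=60,
)

```text
time_s: 3.8
ee_pos: [0.461, 0.0791, 0.0405]
ee_rot: [[-0.975, 0.223, 0.002], [0.223, 0.975, 0.001], [-0.001, 0.002, -1.0]]
wrist_force: [-2.4, 1.0, 11.7]
width: 0.0595
```

Emit:
apply_moves(
  series=[
    [0,0,-0.1,0,0,0],
    [0,0,-0.2,0,0,0],
    [0,0,-0.35,0,0,0],
    [0,0,-0.5,0,0,0],
    [0,0,-0.6,0,0,0],
    [0,0,-0.6,0,0,0],
    [0,0,-0.6,0,0,0],
    [0,0,-0.6,0,0,0],
    [0,0,-0.6,0,0,0],
  ],
)

```text
time_s: 4.7
ee_pos: [0.4601, 0.0785, 0.0631]
ee_rot: [[-0.975, 0.223, -0.0], [0.223, 0.975, -0.0], [0.0, -0.0, -1.0]]
wrist_force: [0.1, -0.6, -7.1]
width: 0.0593
```

```bash
python3 -c "
from h import *
cap('scene','s2')
plan([0.564,0.272,0.12])"
```

```text
row [-1.453, 5.294, -1.425] [-0.002, -0.003, -0.0] t 4.75 pos [0.4601 0.0785 0.0631] F [-0.56 -0.78 -6.32] w 0.0593
```

View pics/s2.png

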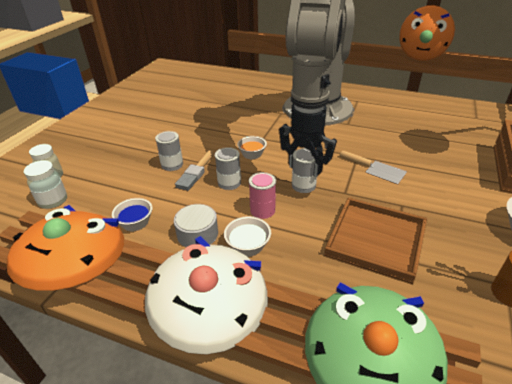

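The picture shows the tin held upright, clear of the bench. The wrist reads about −6.3 to −7.1 N, against about −1.6 N for a light tin, so this is the loaded one. I'll carry it to the tray.

Emit:
apply_moves(
  series=[
    [0,0,-0.3,0,0,0],
    [0,0,-0.7,0,0,0],
    [0,0,-1.1,0,0,0],
    [-0.04,0.15,-1.3,0,0,0],
    [-0.12,0.45,-1.4,0,0,0],
    [-0.25,0.9,-1.4,0,0,0],
    [-0.38,1.4,-1.4,0,0,0],
    [-0.52,1.9,-1.4,0,0,0],
    [-0.66,2.4,-1.4,0,0,0],
    [-0.8,2.9,-1.4,0,0,0],
    [-0.93,3.4,-1.4,0,0,0],
    [-1.07,3.9,-1.4,0,0,0],
    [-1.21,4.4,-1.4,0,0,0],
    [-1.33,4.85,-1.4,0,0,0],
    [-1.41,5.15,-1.4,0,0,0],
    [-1.45,5.3,-1.4,0,0,0],
    [-1.45,5.3,-1.4,0,0,0],
    [-1.45,5.3,-1.4,0,0,0],
    [-1.45,5.3,-1.4,0,0,0],
    [-1.45,5.3,-1.4,0,0,0],
  ],
)

```text
time_s: 6.75
ee_pos: [0.5639, 0.2714, 0.1194]
ee_rot: [[-0.975, 0.224, -0.0], [0.224, 0.975, -0.0], [0.0, -0.0, -1.0]]
wrist_force: [-0.9, 0.3, -5.8]
width: 0.0589
```

```bash
python3 -c "
from h import *
cap('scene','s3');cap('wrist','w3')
plan([0.564,0.272,0.049])
a=cv2.imread('pics/s3.png')[100:300,220:460];b=cv2.imread('pics/w3.png')
o=np.zeros((450,800,3),np.uint8);o[:333,:400]=cv2.resize(a,(400,333));o[:300,400:]=cv2.resize(b,(400,300));cv2.imwrite('pics/c3.png',o)"
```

```text
row [0.003, 0.004, 1.762] [0.001, 0.0, -0.0] t 6.85 pos [0.5641 0.2718 0.1195] F [-0.23 -0.06 -7.11] w 0.059
```

View pics/c3.png

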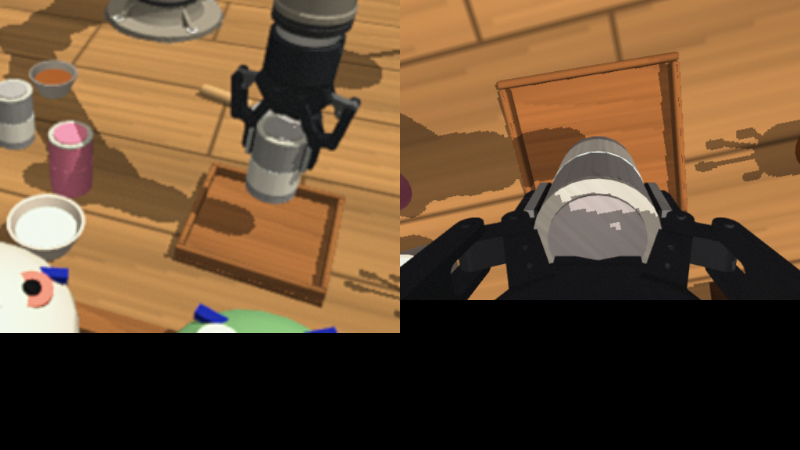

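Both views show the tin upright over the tray. I'll lower it, going slowly near the floor.

Emit:
apply_moves(
  series=[
    [0,0,0.15,0,0,0],
    [0,0,0.4,0,0,0],
    [0,0,0.7,0,0,0],
    [0,0,1.0,0,0,0],
    [0,0,1.25,0,0,0],
    [0,0,1.4,0,0,0],
    [0,0,1.5,0,0,0],
    [0,0,1.58,0,0,0],
    [0,0,1.64,0,0,0],
    [0,0,1.68,0,0,0],
    [0,0,1.7,0,0,0],
    [0,0,1.7,0,0,0],
  ],
)

```text
time_s: 8.05
ee_pos: [0.5641, 0.2724, 0.0514]
ee_rot: [[-0.975, 0.223, 0.0], [0.223, 0.975, 0.0], [-0.0, 0.0, -1.0]]
wrist_force: [-0.8, -0.7, -6.6]
width: 0.0593
```

Emit:
apply_moves(
  series=[
    [0,0,0.02,0,0,0],
    [0,0,0.04,0,0,0],
    [0,0,0.06,0,0,0],
    [0,0,0.08,0,0,0],
    [0,0,0.08,0,0,0],
    [0,0,0.08,0,0,0],
  ],
)

```text
time_s: 8.65
ee_pos: [0.5642, 0.2724, 0.0486]
ee_rot: [[-0.975, 0.223, 0.0], [0.223, 0.975, 0.0], [-0.0, 0.0, -1.0]]
wrist_force: [-3.0, -0.4, 2.4]
width: 0.0594
```

The force has gone positive, so the tin is on the tray floor. Next: release and rise.

Emit:
apply_moves(
  series=[
    [0,0,0.01,0,0,0],
    [0,0,0.01,0,0,0],
    [0,0,0.01,0,0,0],
    [0,0,0.01,0,0,0],
    [0,0,0.01,0,0,0],
    [0,0,0.01,0,0,0],
    [0,0,0.01,0,0,0],
    [0,0,0.01,0,0,0],
    [0,0,0.01,0,0,0],
    [0,0,0.01,0,0,0],
  ],
  claw=0,
)

```text
time_s: 9.65
ee_pos: [0.5641, 0.2723, 0.0477]
ee_rot: [[-0.975, 0.223, 0.0], [0.223, 0.975, 0.0], [-0.0, 0.0, -1.0]]
wrist_force: [-0.5, 0.2, 1.3]
width: 0.0855
```

Emit:
apply_moves(
  series=[
    [0,0,-0.2,0,0,0],
    [0,0,-0.6,0,0,0],
    [0,0,-1.2,0,0,0],
    [0,0,-2,0,0,0],
    [0,0,-3,0,0,0],
    [0,0,-4,0,0,0],
    [0,0,-4.5,0,0,0],
    [0,0,-4.5,0,0,0],
    [1.5,0,-4.5,0,0,0],
    [1.5,0,-4.5,0,0,0],
    [1.5,0,-4.5,0,0,0],
    [1.5,0,-4.5,0,0,0],
    [1.5,0,-4.5,0,0,0],
  ],
)

```text
time_s: 10.95
ee_pos: [0.5067, 0.285, 0.2278]
ee_rot: [[-0.975, 0.224, 0.001], [0.224, 0.975, -0.0], [-0.001, -0.0, -1.0]]
wrist_force: [0.2, -1.4, -0.3]
width: 0.0854
```

```bash
python3 -c "
from h import *
cap('scene','s4');cap('wrist','w4');cap('top','t4')
plan([0.564,0.272,0.049])
a=cv2.imread('pics/s4.png');b=cv2.imread('pics/w4.png');c=cv2.imread('pics/t4.png')
o=np.zeros((600,800,3),np.uint8);o[:300,:400]=cv2.resize(a,(400,300));o[:300,400:]=cv2.resize(b,(400,300));o[300:,:400]=cv2.resize(c,(400,300));cv2.imwrite('pics/c4.png',o)"
```

```text
row [-1.474, 0.004, 4.465] [-0.002, 0.003, 0.0] t 11.1 pos [0.5065 0.2851 0.2276] F [ 0.76 -0.04 -0.16] w 0.0853
```

View pics/c4.png

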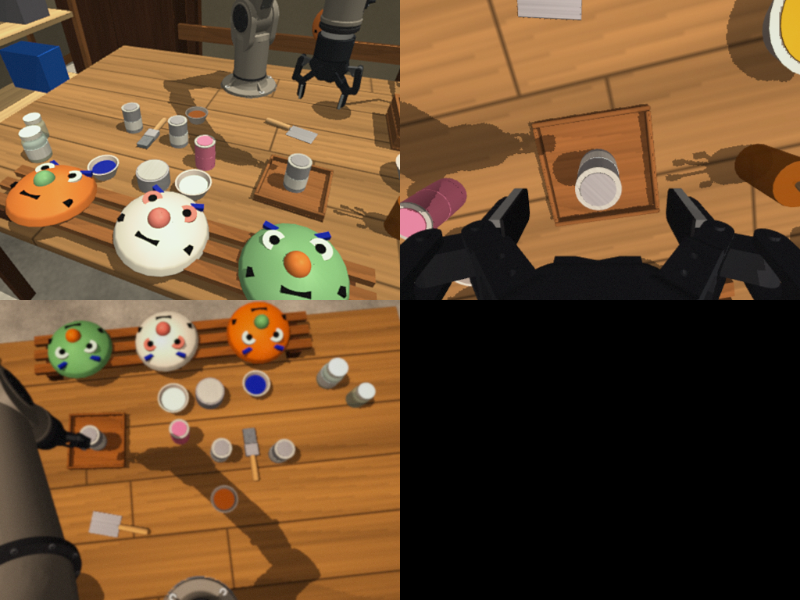

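The pictures show the tin upright in the middle of the tray (wrist view, lid about (598,188) in the mosaic). The other tins have not moved. I'll measure its position once more and hand in.

```bash
python3 - <<'E'
from w import *
im,c=lid('w4',(252,242)); p=onplane(im,*c,.1)
C=[(172,157),(315,137),(328,271),(197,285)]  # tray rim corners (full-res approx)
Q=np.array([onplane(im,*(q),.026) for q in C]); m=Q.mean(0)
print(p,Q.round(3).tolist(),(p-m)[:2])
for q in [(283,189),(363,190)]:
  im2,c2=lid('t4',q,130); print(c2)
print(bot.state()['joint_velocities'].round(4))
bot.finish_job()
E
```

```text
[ 224  214   60   55 2566] [253.5 240.9] [54.8 59.5]
[0.56249391 0.27194662 0.1       ] [[0.47, 0.195, 0.026], [0.485, 0.362, 0.026], [0.66, 0.35, 0.026], [0.641, 0.177, 0.026]] [-0.0015826   0.00066266]
[270 177  27  26 524] [283.1 189.7] [25.1 26.1]
(283.1338806152344, 189.72903442382812)
[351 179  27  25 519] [363.8 190.7] [24.6 26.5]
(363.8229675292969, 190.6804962158203)
[-0.0016 -0.0019 -0.0038  0.005   0.0001 -0.0009 -0.0012]
the job is handed in; nothing more can be done
```

The loaded tin is standing upright in the tray, and I handed the job in at about 11 s of the 64 s allowed. No verdict was reported.

I lifted only one tin, the grey one nearest the tray. The wrist force was about −6 to −7 N, or roughly 0.65 kg, where a light tin would read about −1.6 N. I set it down slowly until the force changed sign, released it and moved clear.

- **Placement:** the last wrist view put the tin's axis within about 2 mm of the tray centre, with 56 mm allowed.
- **Other tins:** neither was touched, and their lids in the top view were within 0.2 pixels of where they started.
- **Robot:** the gripper was open and about 0.2 m up, with almost no force on the wrist.

Three readings disagreed:
- **Lid heights:** the scene and top views put the lids at 87.5 mm, against the stated 92 mm.
- **Tray corners:** those two views disagreed by up to about 15 mm, probably from my reading of the corners in the shadowed top view. I took the tray centre from the wrist view instead.
- **Closing force:** the wrist showed +11.7 N while the fingers closed on the tin. It went away once the tin was lifted.

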